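# Put the stapler, hole punch and jar back in their own places

### The arm

A 7-joint arm with a two-finger parallel gripper is mounted at the origin on the work surface. World frame = base frame: x ahead of the robot, y to its left, z up, the work surface at z = 0. Lengths are in m, angles in rad, forces in N, time in s.
With the tool pointing down it reaches from about 0.35 to 0.9 m from the base axis. Payload 19.9 kg.
Tool frame: the origin (TCP) lies between the finger pads; the fingertips stand 19 mm ahead of it and the grasp point (between the pads) is the TCP; z points along the fingers, y is the line along which they close (so a half turn about z gives the same grasp; the last joint's range is limited). The gripper opens to 94 mm and grips with 3 to 60 N. Pads are 16 mm wide; open, the fingers measure 119 mm over their backs; the gripper's body (75 mm by 177 mm) begins 78 mm behind the grasp point.
Start: joints at [1.188, 0.417, -0.01, 1.614, 0.005, 1.111, -0.053], TCP at [0.209, -0.589, 0.224] pointing down, gripper open.
Joint ranges: [-2.81, 2.81], [-0.39, 2.02], [-1.27, 1.25], [0.06, 2.57], [-1.19, 4.33], [0.19, 2], [-2.82, 2.82]. Speed limits (rad/s): [1.89, 1.89, 2.39, 2.39, 3.01, 3.01, 3.01].

### API

Orientations are given as a 3x3 rotation matrix whose columns are the frame's x, y, z axes.
In Python, from rig import robot gives the robot as it stands. Calls block until the motion is done:
- robot.move_ptp(position, orientation): joint-space move of the TCP to a pose.
- robot.move_linear(position, velocity=0.15, frame=None, threshold=None): straight line of the TCP; frame=None keeps the orientation; velocity is the mean speed in m/s. With threshold (N) it stops when the force on the tool has changed by that much, and returns True; else False.
- robot.goto_joints(angles): joint-space move.
- robot.gripper_to(opening): finger opening in m; the grip force is fixed at half the most; returns when the fingers have stopped.
- robot.pause(seconds).
- robot.ik(position, orientation): joint angles nearest the present ones, or None.
- robot.get_state(): the state.
- robot.grab_frame(name): name is "side" or "top"; returns the picture (480x640x3 uint8, red, green, blue); there is no depth.
- robot.camera_info(name): a dict with "fx", "fy", "cx", "cy" (pixels), "rvec" (rotation vector, rad) and "tvec" (3), from world to camera coordinates, as OpenCV has them. Camera axes: x right, y down, z forward; pixel columns grow to the right and rows downward; lengths in m; the calibration is good to about 2 mm. A picture is of the moment at which its call begins. camera_info takes no time and is no camera call.
A pose or a line that the arm cannot do raises robot.PlanningError and nothing moves.
- robot.sign_off(): hands the job in; it is judged then, once.
The state is a dict: "time": time; "qpos": joint angles; "joint_vel": joint speeds; "effort": joint torques, N m; "ee_pos": TCP position; "tool_rot": TCP orientation; "force": force on the tool from outside, world axes, zero at the start; "moment": the same for the moment, N m; "opening": finger opening in m; "grasp_force": force on a finger pad.
Only numpy, scipy, OpenCV 4.12 (cv2) and the standard library are available. Lean on these libraries where they do the work, as an engineer would, in place of code of your own. Each camera call takes 0.05 s, during which the arm holds its last target. There are 200 camera calls.

### The job

The stapler, the hole punch and the glass jar have been left in one another's places: the stapler belongs lying lengthwise in the long narrow tray, the hole punch flat and lengthwise in the short wide tray, and the jar upright in the middle of the round cork coaster. Put each one back in its own place, using the empty drawing pad to park things on the way; the pencil cup crowds the stapler, so lift it aside and at the end see that it stands upright in the middle of its round felt mat again. Do not drop or tip the glass jar or the ceramic cup, do not disturb the glue stick that stands among them, and leave everything standing free and still.

Things in the scene. Friction and masses are not known exactly. Their poses are not given: they have to be found in the camera images.
- stapler: purple plastic stapler, 121 mm long (its own x, nose to -x), 34 mm wide (y), 51 mm high; origin at the centre of its underside, z up. Flat parallel sides 34 mm apart between 28 and 46 mm above the underside: grip there, across y, at the middle of its length. About 180 g. At the start it lies on the coaster, its length along the coaster's x to within 0.15 rad
- punch: small steel two-hole punch on a black base 90 mm long (its own x) by 48 mm wide (y), 51 mm high; origin at the centre of its underside, z up. Between its two punch heads (x = -35 and +35 mm) sits the steel lever, 50 mm long (x), 40 mm wide (y), sides upright 30 to 44 mm above the underside: grip there, across y. About 250 g. At the start it lies lengthwise in the long tray
- jar: clear glass jar of wooden beads with an aluminium twist cap, upright round body of 58 mm diameter up to 66 mm, cap of 54 mm diameter from 74 to 92 mm (top); origin at the centre of its underside, z up. Grip the glass 45 to 60 mm up, from any side. About 240 g. At the start it stands in the short tray
- cup: white ceramic pencil cup with three pencil stubs, round, 62 mm diameter at the foot and 64 mm at the rim, 100 mm high, stubs at most 3 mm above the rim; origin at the centre of its underside, z up. Grip it from outside 60 to 85 mm up, from any side. About 250 g. At the start it stands on its felt mat, close beside the stapler's long side, so that a wide gripper cannot come down over the stapler
- long_tray: long narrow plywood tray, fixed, 154 mm (its own x) by 70 mm (y) outside, walls 4 mm thick, rim 12 mm above the desk, inner floor 4 mm above the desk; origin at the centre of its underside. The stapler's own place (either way round)
- short_tray: short wide plywood tray, fixed, 116 mm (its own x) by 80 mm (y) outside, walls 4 mm thick, rim 12 mm above the desk, inner floor 4 mm above the desk; origin at the centre of its underside. The punch's own place (either way round)
- coaster: round cork coaster, fixed, 100 mm diameter, 5 mm thick; origin at the centre of its underside. The jar's own place
- cup_mat: round grey felt mat, fixed, 84 mm diameter, 4 mm thick, beside the coaster; origin at the centre of its underside. The cup's own place
- pad: empty spiral drawing pad, fixed, 190 mm (its own x) by 110 mm (y), top 6 mm above the desk; origin at the centre of its underside. Free spot: the jar and the cup fit on it side by side, 48 mm either side of its middle along x
- glue: white glue stick standing upright on the desk between the places, 23 mm diameter, 85 mm high, loose (35 g); origin at the centre of its underside. It must stay as it is. The other bystanders near the places (eraser, sharpener, ruler, tape roll, toy car) are all under 35 mm high and none lies on a place or on the pad

How it is judged:
At the end, for the whole second after the job is handed in: Stapler flat and lengthwise (0.26 rad) in the long tray, within 21 mm of its middle; punch flat and lengthwise (0.3 rad) in the short tray, within 18 mm; jar upright on the coaster within 15 mm of its middle; cup upright on its felt mat within 12 mm; all four at rest (horizontal distance between stapler and long_tray below 0.021 m and angle between the x axis of stapler and the x axis of long_tray, either way round below 0.26 rad and z of stapler in the frame of long_tray below 0.008 m and angle between each of stapler, punch, jar, cup's own z axis and vertical below 0.06 rad and horizontal distance between punch and short_tray below 0.018 m and angle between the x axis of punch and the x axis of short_tray, either way round below 0.3 rad and z of punch in the frame of short_tray below 0.008 m and horizontal distance between jar and coaster below 0.015 m and z of jar in the frame of coaster below 0.009 m and horizontal distance between cup and cup_mat below 0.012 m and z of cup in the frame of cup_mat below 0.008 m and linear speed of each of stapler, punch, jar, cup below 0.02 m/s); the robot touches nothing.
It fails at once if the jar is tipped by more than about 35 degrees (angle between jar's own z axis and vertical above 0.6 rad).
It fails at once if the cup is tipped by more than about 35 degrees (angle between cup's own z axis and vertical above 0.6 rad).
It fails at once if the jar is dropped (falls free of the fingers at more than 0.5 m/s, about 13 mm of fall) (contact force between the fingers and jar below 0.05 N and linear speed of jar above 0.5 m/s).
It fails at once if the cup is dropped (falls free of the fingers at more than 0.5 m/s, about 13 mm of fall) (contact force between the fingers and cup below 0.05 N and linear speed of cup above 0.5 m/s).
It fails at once if the glue stick is knocked over or shifted by more than 20 mm (angle between glue's own z axis and vertical above 0.5 rad or distance of glue from where it was at the start of the episode above 0.02 m).
It also fails if it takes over 136 s, if anything falls off the work surface, if the arm or the gripper's body presses on something with over 40 N, if the wrist force passes 120 N, or if a joint passes its speed limit or range.

## Working session

There is one attempt and no reset: what is moved stays moved. The work goes in short steps, each a Python script; the robot and the scene stay as the last script left them, time stands still between calls to the robot, and variables do not carry over. Pictures are saved under pics/ and viewed, at most 14 in all, crops included, and the job is handed in when it is done.

```bash
mkdir -p pics; ls; python3 - <<'E'
from rig import robot
import cv2
for n in ("top","side"):
    im=robot.grab_frame(n); cv2.imwrite(f"pics/{n}0.png",im[:,:,::-1]); print(n,robot.camera_info(n))
s=robot.get_state(); print(s["time"],s["ee_pos"],s["tool_rot"],s["opening"])
E
```

```text
pics
top {'fx': 586.6047770208277, 'fy': 586.6047770208277, 'cx': 316.6048392572422, 'cy': 231.61347250463416, 'rvec': array([ 2.14448618, -2.17595426,  0.08628585]), 'tvec': array([0.02757734, 0.53872416, 1.02613795])}
side {'fx': 533.5675062256133, 'fy': 533.5675062256133, 'cx': 320.6474942932466, 'cy': 239.5122052961271, 'rvec': array([ 2.42959378, -0.2277206 ,  0.05864554]), 'tvec': array([-0.53358314,  0.09737068,  0.80468069])}
0.1 [ 0.20877363 -0.58877414  0.22390263] [[ 9.42477715e-01  3.34268659e-01 -4.69570370e-04]
 [ 3.34268968e-01 -9.42477220e-01  9.72663219e-04]
 [-1.17428547e-04 -1.07367621e-03 -9.99999417e-01]] 0.09390966958418746
```

View pics/top0.png

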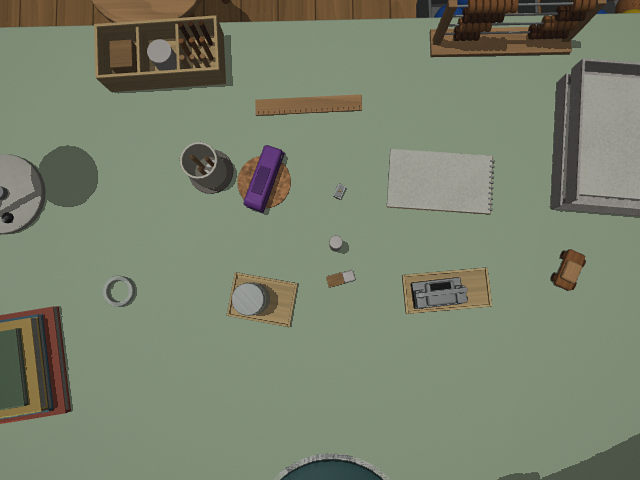

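View pics/side0.png

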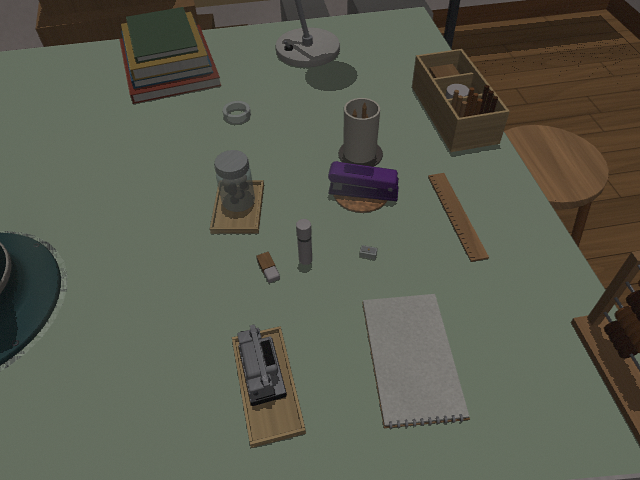

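```bash
cat > vis.py <<'E'
import cv2, numpy as np
from rig import robot
CI={n:robot.camera_info(n) for n in("top","side")}
def cam(n):
    c=CI[n]; K=np.array([[c["fx"],0,c["cx"]],[0,c["fy"],c["cy"]],[0,0,1]])
    return K,cv2.Rodrigues(c["rvec"])[0],np.asarray(c["tvec"])
def ray(n,p):
    K,R,t=cam(n); return -R.T@t, R.T@np.linalg.inv(K)@np.array([p[0],p[1],1.])
def plane(n,p,z):
    o,d=ray(n,p); return o+d*(z-o[2])/d[2]
def tri(pt,ps):
    P=[np.c_[cam(n)[0]@cam(n)[1],cam(n)[0]@cam(n)[2]] for n in("top","side")]
    X=cv2.triangulatePoints(P[0],P[1],np.array(pt,float).reshape(2,1),np.array(ps,float).reshape(2,1))[:,0]
    return X[:3]/X[3]
def proj(n,X):
    K,R,t=cam(n); q=K@(R@np.asarray(X)+t); return q[:2]/q[2]
E
python3 - <<'E'
from vis import *
for n in("top","side"):
    im=cv2.imread(f"pics/{n}0.png"); hsv=cv2.cvtColor(im,cv2.COLOR_BGR2HSV)
    print(n,"cam",ray(n,(0,0))[0].round(3),"desk hsv",hsv[230,200] if n=="top" else hsv[300,200])
    M={"wood":cv2.inRange(hsv,(8,60,60),(25,255,255)),"purple":cv2.inRange(hsv,(125,80,30),(155,255,255)),
       "grey":cv2.inRange(hsv,(0,0,0),(180,25,255))}
    for k,m in M.items():
        m=cv2.morphologyEx(m,cv2.MORPH_CLOSE,np.ones((3,3)))
        for c in cv2.findContours(m,cv2.RETR_EXTERNAL,cv2.CHAIN_APPROX_NONE)[0]:
            x,y,w,h=cv2.boundingRect(c)
            if cv2.contourArea(c)>150 and w<250: print(k,int(cv2.contourArea(c)),(x,y,w,h),np.round(cv2.boxPoints(cv2.minAreaRect(c)),1).tolist())
im=cv2.imread("pics/top0.png"); cv2.imwrite("pics/topc.png",cv2.resize(im[130:330,170:500],None,fx=2.4,fy=2.4,interpolation=cv2.INTER_CUBIC))
im=cv2.imread("pics/side0.png"); cv2.imwrite("pics/sidec.png",cv2.resize(im[85:445,200:480],None,fx=1.66,fy=1.66,interpolation=cv2.INTER_CUBIC))
E
```

```text
top cam [ 4.340e-01 -1.000e-03  1.075e+00] desk hsv [ 50  42 147]
wood 1518 (0, 317, 48, 101) [[-10.5, 322.1000061035156], [37.400001525878906, 316.70001220703125], [48.0, 411.8999938964844], [0.0, 417.20001220703125]]
wood 164 (326, 272, 19, 15) [[325.5, 276.29998779296875], [341.1000061035156, 271.79998779296875], [344.29998779296875, 282.8999938964844], [328.70001220703125, 287.3999938964844]]
wood 2756 (227, 272, 71, 55) [[226.10000610351562, 315.29998779296875], [234.10000610351562, 271.5], [297.5, 283.0], [289.5, 326.79998779296875]]
wood 3239 (402, 268, 90, 46) [[401.79998779296875, 274.5], [487.79998779296875, 266.8999938964844], [491.29998779296875, 305.8999938964844], [405.29998779296875, 313.6000061035156]]
wood 707 (554, 249, 32, 42) [[551.0999755859375, 282.6000061035156], [566.0, 246.89999389648438], [587.5, 255.89999389648438], [572.7000122070312, 291.6000061035156]]
wood 555 (265, 163, 26, 46) [[264.6000061035156, 207.8000030517578], [281.0, 162.3000030517578], [296.70001220703125, 167.89999389648438], [280.29998779296875, 213.5]]
wood 421 (237, 156, 23, 43) [[230.899
[... 5723 characters left out ...]
8.30000305175781]]
grey 436 (133, 78, 87, 23) [[132.8000030517578, 95.19999694824219], [218.89999389648438, 77.69999694824219], [220.6999969482422, 86.0999984741211], [134.60000610351562, 103.5999984741211]]
grey 315 (133, 64, 79, 25) [[133.0, 80.0], [211.0, 64.0], [212.8000030517578, 72.5999984741211], [134.8000030517578, 88.5999984741211]]
grey 545 (130, 56, 81, 22) [[130.0, 70.0], [209.0, 55.5], [210.60000610351562, 64.0], [131.60000610351562, 78.5999984741211]]
grey 177 (137, 46, 61, 15) [[136.8000030517578, 57.0], [196.39999389648438, 45.900001525878906], [197.1999969482422, 50.0], [137.60000610351562, 61.0]]
grey 1800 (0, 0, 43, 52) [[-0.0, 0.0], [42.0, 0.0], [42.0, 51.0], [0.0, 51.0]]
```

View pics/topc.png

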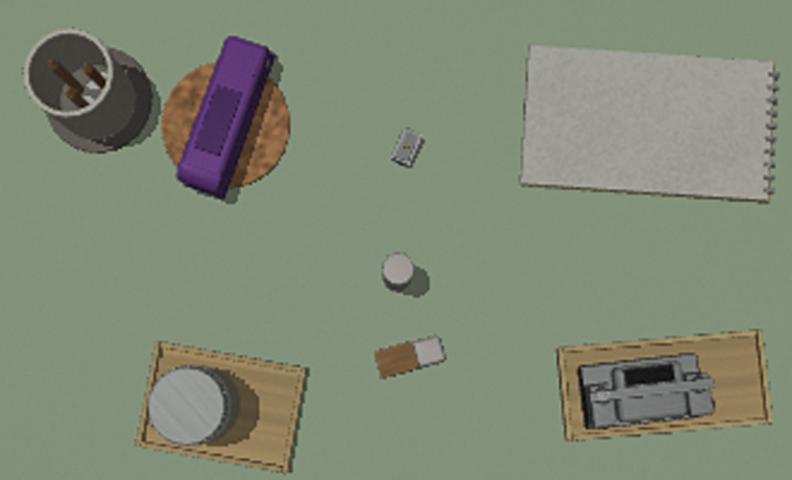

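View pics/sidec.png

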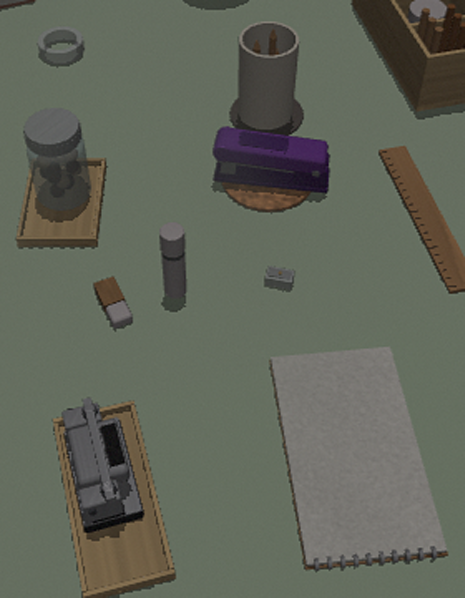

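Top view: cup rim near (199,160) over its mat, stapler (264,178) on the coaster, jar cap (249,299) in the short tray, punch (440,292) in the long tray, pad (441,181), glue (336,243). The side view shows the same objects and has matching features for triangulation.

```bash
python3 - <<'E'
from vis import *
np.set_printoptions(precision=4,suppress=True)
T=cv2.imread("pics/top0.png"); hsv=cv2.cvtColor(T,cv2.COLOR_BGR2HSV)
t=lambda x,y:(170+x/2.4,130+y/2.4); s=lambda x,y:(200+x/1.66,85+y/1.66)
def rect(name,px,z):
    P=np.array([plane("top",p,z)[:2] for p in px]); c,(w,h),a=cv2.minAreaRect((P*1000).astype(np.float32))
    e=[P[1]-P[0],P[2]-P[1]]; e=max(e,key=np.linalg.norm)
    print(name,"c",P.mean(0),"dims mm",w,h,"yaw",np.arctan2(e[1],e[0]))
rect("short",[[226.1,315.3],[234.1,271.5],[297.5,283],[289.5,326.8]],.012)
rect("long",[[401.8,274.5],[487.8,266.9],[491.3,305.9],[405.3,313.6]],.012)
rect("pad",[[386.2,205.9],[390,148.3],[495.2,155.3],[491.4,213]],.006)
rect("stapler",[[241.9,204.7],[264.6,143.6],[285.5,151.4],[262.7,212.5]],.05)
# tray/pad heights: corners in both views
print("short corner",tri(t(307,367),s(106,160)),tri(t(158,342),s(58,159)) )
print("long corners",tri(t(771,423),s(84,593)),tri(t(763,331),s(175,575)),tri(t(557,348),s(133,404)))
print("pad corners",tri(t(529,45),s(390,348)),tri(t(520,185),s(271,358)))
print("coaster edge pts z",)
print("jar cap",tri((248.5,299),s(53,132)), plane("top",(248.5,299),.096))
print("cup rim",tri(t(69,72),s(269,43)), plane("top",t(69,72),.104))
print("stapler pocket",tri(t(219,120),s(264,141)))
print("glue top",tri(t(398,268),s(172.5,232)))
# coaster circle fit
m=cv2.inRange(hsv,(8,60,60),(25,255,255)); m[:,:236]=0; m[:,296:]=0; m[:152]=0; m[215:]=0
h=cv2.convexHull(np.argwhere(m)[:,::-1].astype(np.int32).reshape(-1,1,2))
h=np.array([plane("top",p[0],.005)[:2] for p in h])
from scipy.optimize import least_squares
r=least_squares(lambda q:np.hypot(*(h-q[:2]).T)-q[2],[*h.mean(0),.05],loss="soft_l1",f_scale=.001); print("coaster",r.x)
# punch base ends
A=[plane("top",t(*p),.004)[:2] for p in((580,367),(590,428))]; B=[plane("side",s(*p),.004)[:2] for p in((83,530),(143,517))]
print("punch +y end",A,"-y end",B,"c",np.mean(A+B,0),"len",np.linalg.norm(np.mean(A,0)-np.mean(B,0)))
d=np.mean(B,0)-np.mean(A,0); print("yaw",np.arctan2(d[1],d[0]))
print("lever bar ends",tri(t(590,396),s(90,404)),tri(t(713,380),s(110,487)))
S=cv2.imread("pics/side0.png")
# mat foot: side view of cup foot/mat
print("mat side-view lower edge",plane("side",s(267,134),.002),"left/right",plane("side",s(231,112),.004),plane("side",s(303,112),.004))
print("mat top-view bottom edge",plane("top",t(98,152),.004),plane("top",t(158,110),.004))
for p,o in(((.35,.2,.06),1),((.35,-.2,.06),1),((.6,.2,.06),1),((.6,-.2,.06),1)):
    for a in(0,.5,1,1.57,-.5,-1,3.14,-1.57):
        c,sn=np.cos(a),np.sin(a); q=robot.ik(p,np.array([[c,sn,0],[sn,-c,0],[0,0,-1.]])); print(p,a,None if q is None else np.round(q,2)[[0,4,6]])
E
```

```text
short c [0.4198 0.1207] dims mm 117.10700225830078 79.89733123779297 yaw -1.7630857241893734
long c [ 0.4313 -0.2118] dims mm 70.0631332397461 156.03404235839844 yaw -1.4967962768122727
pad c [ 0.6322 -0.2093] dims mm 194.31517028808594 108.0799560546875 yaw -1.657431743113376
stapler c [0.6341 0.1119] dims mm 40.138633728027344 117.50463104248047 yaw -0.3561195140660111
short corner [0.4562 0.0494 0.1196] [0.4464 0.1627 0.0287]
long corners [ 0.4021 -0.2905  0.0118] [ 0.4705 -0.2884  0.0082] [ 0.4595 -0.134   0.004 ]
pad corners [ 0.6945 -0.1192  0.0018] [ 0.5859 -0.1095  0.0022]
coaster edge pts z
jar cap [0.4215 0.1345 0.0867] [0.4213 0.1332 0.096 ]
cup rim [0.6578 0.2176 0.0969] [0.6562 0.216  0.104 ]
stapler pocket [0.6301 0.1159 0.0536]
glue top [ 0.5161 -0.0138  0.0818]
coaster [0.6362 0.1171 0.0496]
punch +y end [array([ 0.4452, -0.151 ]), array([ 0.3994, -0.1571])] -y end [array([ 0.406 , -0.2387]), array([ 0.4535, -0.2369])] c [ 0.426  -0.1959] len 0.08411552191436715
yaw -1.4820945197915145
lever bar ends [ 0.4242 -0.1519  0.0444] [ 0.4337 -0.2366  0.064 ]
mat side-view lo
[... 779 characters left out ...]

(0.35, -0.2, 0.06) -1.57 [ 0.36 -0.05 -2.65]
(0.6, 0.2, 0.06) 0 [ 0.02  0.44 -2.27]
(0.6, 0.2, 0.06) 0.5 [ 0.12  0.56 -1.86]
(0.6, 0.2, 0.06) 1 [ 0.22  0.7  -1.46]
(0.6, 0.2, 0.06) 1.57 [ 0.19  0.65 -0.86]
(0.6, 0.2, 0.06) -0.5 [-0.05  0.35 -2.71]
(0.6, 0.2, 0.06) -1 [-1.07 -0.94 -2.23]
(0.6, 0.2, 0.06) 3.14 [0.18 0.65 0.72]
(0.6, 0.2, 0.06) -1.57 [0.35 0.91 2.12]
(0.6, -0.2, 0.06) 0 [ 0.4   0.14 -1.41]
(0.6, -0.2, 0.06) 0.5 [ 0.47  0.22 -0.97]
(0.6, -0.2, 0.06) 1 [ 0.54  0.29 -0.52]
(0.6, -0.2, 0.06) 1.57 [ 0.62  0.38 -0.02]
(0.6, -0.2, 0.06) -0.5 [ 0.31  0.04 -1.83]
(0.6, -0.2, 0.06) -1 [ 0.25 -0.03 -2.27]
(0.6, -0.2, 0.06) 3.14 [0.71 0.5  1.46]
(0.6, -0.2, 0.06) -1.57 [ 0.16 -0.13 -2.77]
```

```bash
cat > act.py <<'E'
import numpy as np
from rig import robot
ZT=.235
def R(a):
    c,s=np.cos(a),np.sin(a); return np.array([[c,s,0],[s,-c,0],[0,0,-1.]])
def pick(xy,z,a,opening,name,zt=ZT):
    """open, come down over xy, close at z, lift"""
    go(xy,a,zt); robot.gripper_to(opening)
    hit=robot.move_linear([*xy,z+.03],.2,threshold=8) or robot.move_linear([*xy,z],.06,threshold=8)
    if hit: print("HIT on approach",name,robot.get_state()["ee_pos"]); raise SystemExit
    robot.gripper_to(0.0); robot.pause(.2); s=robot.get_state()
    print(name,"grip opening",round(s["opening"],4),"force",s["grasp_force"],"t",round(s["time"],1))
    robot.move_linear([*xy,z+.03],.06); robot.move_linear([*xy,zt],.2)
    s=robot.get_state(); print(" lifted",round(s["opening"],4),s["grasp_force"],s["force"].round(2))
def go(xy,a,zt=ZT):
    p=[*xy,zt]
    try: robot.move_linear(p,.3,frame=R(a))
    except robot.PlanningError as e: print("ptp",e); robot.move_ptp(p,R(a))
def place(xy,z,a,opening,zt=ZT):
    """z = nominal TCP height with the thing standing"""
    go(xy,a,zt); robot.move_linear([*xy,z+.03],.2)
    hit=robot.move_linear([*xy,z-.003],.025,threshold=4)
    s=robot.get_state(); print(" set down hit",hit,"dz mm",round((s["ee_pos"][2]-z)*1e3,1))
    robot.pause(.2); robot.gripper_to(opening); robot.pause(.2)
    robot.move_linear([*xy,z+.03],.08); robot.move_linear([*xy,zt],.25)
    print(" t",round(robot.get_state()["time"],1))
E
python3 - <<'E'
from vis import *; from act import *
t=lambda x,y:(170+x/2.4,130+y/2.4); s=lambda x,y:(200+x/1.66,85+y/1.66)
print("short rim z",tri(t(158,342),s(106,160)),tri(t(290,472),s(17,245)),tri(t(307,367),s(98,244)))
robot.move_ptp([.657,.217,.235],R(1.215)); print(robot.get_state()["time"],robot.get_state()["qpos"].round(2))
pick((.657,.217),.076,1.215,.093,"cup")
place((.628,-.255),.078,1.484,.093)
E
```

```text
short rim z [0.46920441 0.1681915  0.00849308] [0.36931782 0.06913904 0.00353085] [0.44843389 0.05557946 0.00248284]
3.325 [ 0.24  0.73 -0.99  1.39  0.61  1.35 -1.13]
cup grip opening 0.0643 force 30.000254083424807 t 6.0
 lifted 0.0641 29.9994451738894 [ 0.35 -0.86 -2.94]
 set down hit True dz mm -0.0
 t 13.3
```

```bash
python3 - <<'E'
from vis import *; from act import *
pick((.4213,.1335),.056,1.35,.093,"jar")
place((.6366,-.159),.058,1.484,.088)
robot.move_linear([.50,-.05,.30],.3)
T=robot.grab_frame("top")[:,:,::-1]; S=robot.grab_frame("side")[:,:,::-1]
cv2.imwrite("pics/top1.png",T); cv2.imwrite("pics/side1.png",S)
E
```

```text
jar grip opening 0.0572 force 30.000986064551398 t 17.5
 lifted 0.0572 29.999525279563386 [ 0.01  0.38 -3.03]
 set down hit True dz mm 0.1
 t 24.7
```

View pics/top1.png

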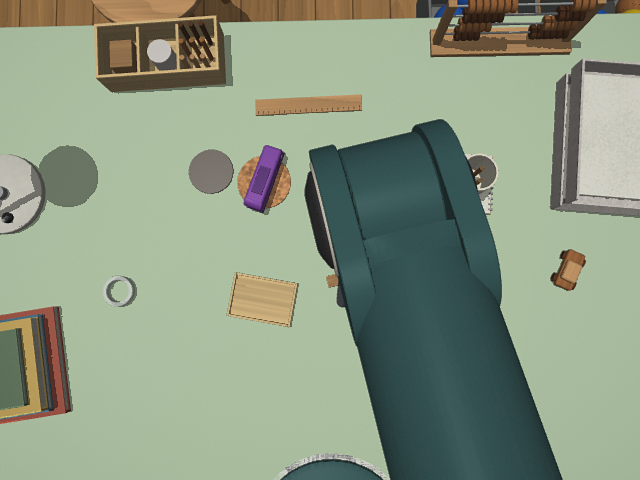

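View pics/side1.png

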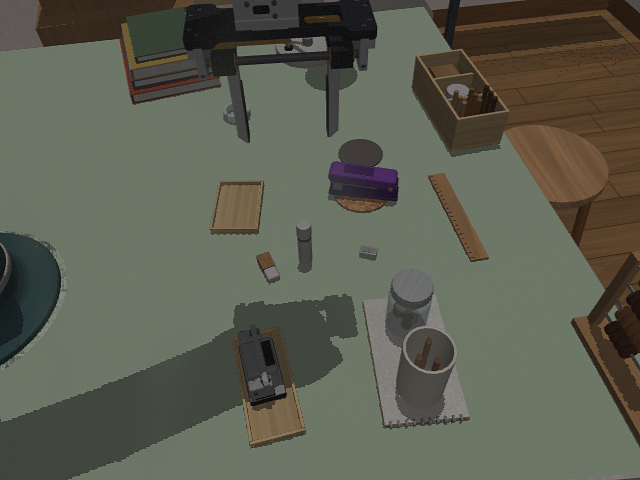

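Mat is now bare at (211,171) top / (361,153) side; the short tray is empty; jar and cup stand on the pad; glue unmoved. Next: measure the mat and move the punch.

```bash
python3 - <<'E'
from vis import *; from act import *
def blob(f,box,n):
    im=cv2.imread(f); x,y,w,h=box; c=im[y:y+h,x:x+w]; hs=cv2.cvtColor(c,cv2.COLOR_BGR2HSV)
    m=((hs[...,1]<40)&((hs[...,0]<30)|(hs[...,0]>120)|(hs[...,1]<12))).astype(np.uint8); m=cv2.morphologyEx(m,cv2.MORPH_OPEN,np.ones((3,3)))
    k=max(cv2.findContours(m,0,1)[0],key=cv2.contourArea); e=cv2.fitEllipse(k); return (e[0][0]+x,e[0][1]+y),e[1]
a,da=blob("pics/top1.png",(180,140,55,62),"top"); b,db=blob("pics/side1.png",(330,135,60,30),"side")
print("mat",a,da,b,db,"tri",tri(a,b),"plane",plane("top",a,.004))
pick((.427,-.195),.044,1.66,.07,"punch")
place((.4198,.1207),.044,1.378,.07)
robot.move_linear([.50,-.05,.30],.3)
for n in("top","side"): cv2.imwrite(f"pics/{n}2.png",robot.grab_frame(n)[:,:,::-1])
T=cv2.imread("pics/top2.png")[250:350,210:330]; S=cv2.imread("pics/side2.png")[160:260,190:310]
cv2.imwrite("pics/two2.png",cv2.resize(np.hstack([T,S]),None,fx=3.3,fy=3.3,interpolation=cv2.INTER_CUBIC))
E
```

```text
mat (210.60935974121094, 171.13726997375488) (42.32733917236328, 43.50681686401367) (360.4964542388916, 151.98149299621582) (25.258169174194336, 44.459869384765625) tri [0.65787494 0.21587876 0.00469769] plane [0.65766365 0.21604761 0.004     ]
punch grip opening 0.0396 force 29.968068301677704 t 29.2
 lifted 0.0402 29.96901512145996 [-0.28  0.65 -2.18]
 set down hit True dz mm -0.2
 t 36.6
```

View pics/two2.png

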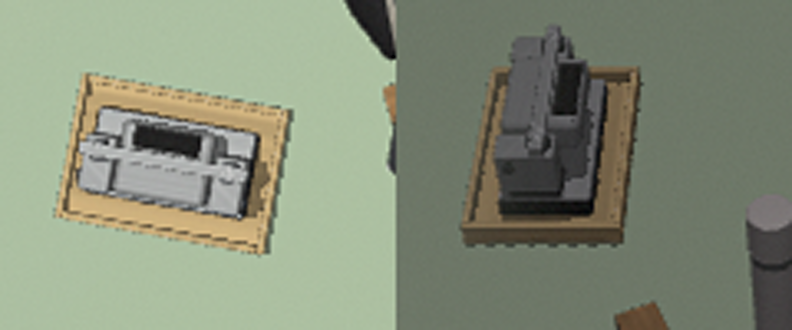

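The punch lies flat inside the short tray, all four walls visible around it; glue still upright. Stapler, then jar.

```bash
python3 - <<'E'
from vis import *; from act import *
e=plane("side",(235.2,225.2),.004)[:2]; u=np.array([np.cos(1.378),np.sin(1.378)]); c=e+.045*u
print("punch centre est",c,"err mm",(c-[.4198,.1207])*1e3)
pick((.633,.114),.043,2.785,.07,"stapler")
place((.4313,-.2118),.042,1.645,.07)
pick((.6366,-.159),.058,1.484,.093,"jar")
place((.6362,.1171),.057,1.35,.088)
robot.move_linear([.50,.05,.30],.3)
for n in("top","side"): cv2.imwrite(f"pics/{n}3.png",robot.grab_frame(n)[:,:,::-1])
T=cv2.imread("pics/top3.png")[130:330,170:500]; S=cv2.imread("pics/side3.png")[85:445,200:480]
cv2.imwrite("pics/two3.png",np.hstack([cv2.resize(T,(420,254)),cv2.resize(S,(380,489))[:254]]) if 0 else cv2.resize(S,None,fx=1.66,fy=1.66))
E
```

```text
punch centre est [0.4198455  0.12123829] err mm [0.04550045 0.53829322]
stapler grip opening 0.0337 force 29.966069161891937 t 41.7
 lifted 0.0336 29.966039657592773 [ 0.45 -0.08 -2.8 ]
 set down hit True dz mm -0.2
 t 49.3
jar grip opening 0.0571 force 30.00047252586228 t 53.3
 lifted 0.0571 29.999269684776664 [-0.03 -0.23 -2.87]
 set down hit True dz mm 0.0
 t 60.2
```

View pics/two3.png

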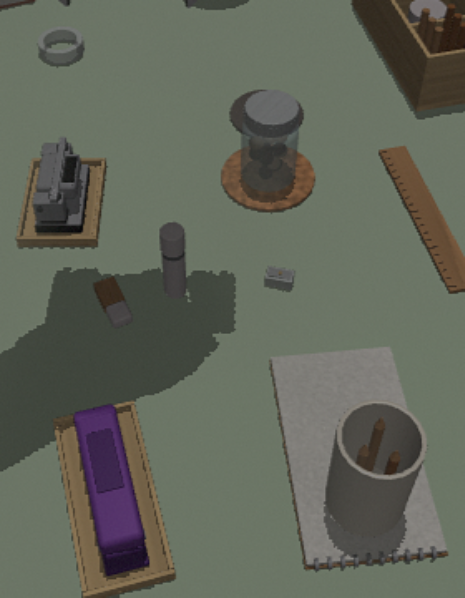

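Stapler lies in the long tray, jar stands centred on the coaster, punch in the short tray, glue upright. Last: the cup.

```bash
python3 - <<'E'
from vis import *; from act import *
pick((.628,-.255),.078,1.484,.093,"cup")
place((.6577,.2160),.076,1.35,.093)
robot.move_ptp([.209,-.589,.28],np.array([[.942,.334,0],[.334,-.942,0],[0,0,-1.]])); robot.pause(.5)
for n in("top","side"): cv2.imwrite(f"pics/{n}4.png",robot.grab_frame(n)[:,:,::-1])
print(robot.get_state()["time"])
T=cv2.imread("pics/top4.png")[130:330,170:500]
cv2.imwrite("pics/topc4.png",cv2.resize(T,None,fx=2.4,fy=2.4,interpolation=cv2.INTER_CUBIC))
S=cv2.imread("pics/side4.png")[85:445,200:480]; cv2.imwrite("pics/sidec4.png",cv2.resize(S,None,fx=1.66,fy=1.66))
E
```

```text
cup grip opening 0.0642 force 30.000412948429585 t 64.9
 lifted 0.0645 29.999420810490847 [-0.35 -0.48 -3.  ]
 set down hit True dz mm -0.0
 t 72.2
75.9833
```

View pics/topc4.png

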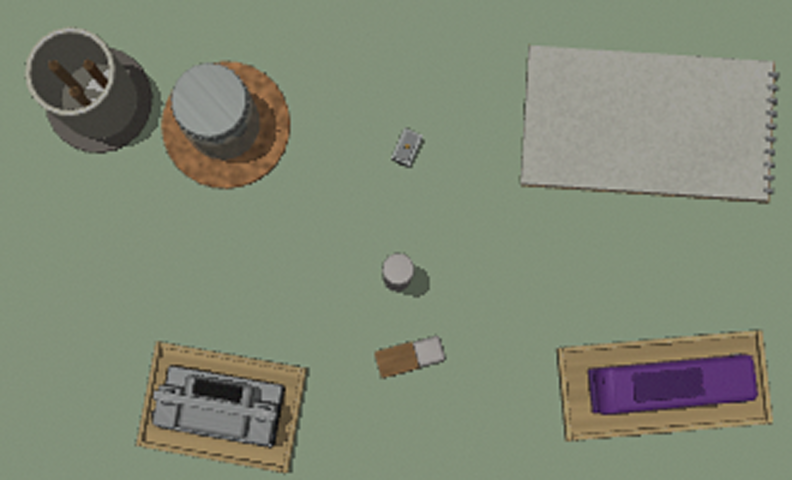

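View pics/sidec4.png

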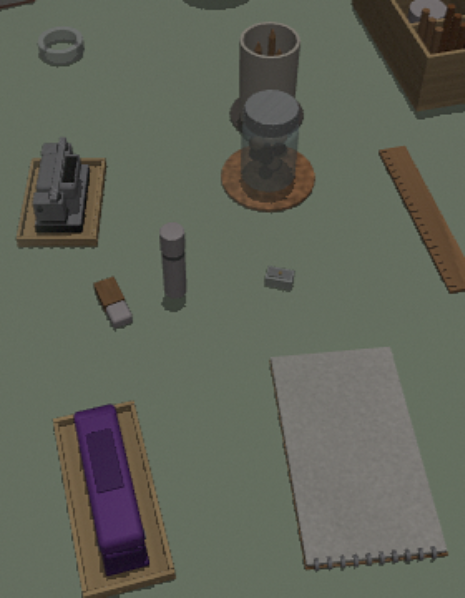

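Everything is in place: cup rim (70,72), jar cap (210,100), stapler (673,384), punch (219,405) in crop pixels; glue unchanged at (398,268). A numeric check before signing off.

```bash
python3 - <<'E'
from vis import *
t=lambda x,y:(170+x/2.4,130+y/2.4); s=lambda x,y:(200+x/1.66,85+y/1.66)
d={}
for k,p,z,g in(("cup",(70,72),.104,(.6577,.216)),("jar",(210,100),.097,(.6362,.1171)),("stapler",(673,384),.05,(.4313,-.2118))):
    d[k]=np.hypot(*(plane("top",t(*p),z)[:2]-g))*1e3
print(d,"jar z",tri(t(210,100),s(273,113)))
if d["cup"]<8 and d["jar"]<10 and d["stapler"]<15: print(robot.sign_off())
E
```

```text
{'cup': np.float64(1.6205428906719528), 'jar': np.float64(0.38962280845417785), 'stapler': np.float64(0.830157340834966)} jar z [0.63842541 0.11845214 0.08708594]
the job is handed in; nothing more can be done
None
```

The stapler, punch, jar and cup are each back in their own place, the glue stick was not disturbed, and the job was handed in at about 76 s; the camera check put each within 2 mm of its middle, but the judge's verdict was not shown.

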